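# Isolate the tryout press: handle to off, hasp holes lined up

### The arm

A 6-joint arm with a two-finger parallel gripper is mounted at the origin on the work surface. World frame = base frame: x ahead of the robot, y to its left, z up, the work surface at z = 0. Lengths are in m, angles in rad, forces in N, time in s.
With the tool pointing down it reaches from about 0.325 to 1 m from the base axis. Payload 5.1 kg.
Tool frame: the origin (TCP) lies at the very end of the fingers, on their centre line; the grasp point (between the pads) lies 19 mm behind it; y points along the fingers, z is the direction in which the jaws open and shut, and the axes are right-handed (so a half turn about y gives the same grasp; the last joint's range is limited). The gripper opens to 85 mm and grips with 20 to 120 N. Pads are 22 mm wide; open, the fingers measure 114 mm over their backs; the gripper's body (76 mm by 85 mm) begins 54 mm behind the grasp point. The pads swing forward as they close: fully open they stand 13 mm farther back than shut.
Start: joints at [-0.083, 0.124, 1.65, -0, 1.367, -0.083], TCP at [0.65, -0, 0.231] pointing down, gripper open.
Joint ranges: [-2.61, 2.61], [-1.02, 2.33], [0.03, 2.71], [-1.35, 4.49], [0.32, 2.68], [-2.91, 2.91]. Speed limits (rad/s): [2.57, 2.57, 3.14, 3.14, 3.14, 3.14].

### API

Orientations are given as a unit quaternion [w, x, y, z].
In Python, from workcell import robot gives the robot as it stands.
- The arm moves only by the tool carry_out, never from a script. Its argument "series" is a list that holds one entry, the list of rows, each a list of 7 numbers: the shift along the tool's x, y, z in cm, then the turn, a rotation vector about the tool's x, y, z in rad, then the closure, from 0 (fully open) to 1 (shut). In form: [[[dx, dy, dz, wx, wy, wz, fingers], ...]]. A call has 1 to 5 rows; each row is the pose to reach, as a shift and turn from the pose commanded when the call began, along the tool's axes at that moment; what a row does not reach only later rows make up. A row lasts 1/8 s, in which the tool goes at most 62.5 mm and 10.7 degrees, less where a joint would pass 70% of its speed; a pose out of reach is approached as far as the arm can. A call with a gripper value outside its range is refused whole. The fingers move at their own pace and stop on an object; "force" is the grip in N (left out, the last holds). Time passes only in rows, so rows that repeat a pose let the fingers close. It gives the time, the measured TCP pose, the force and the opening at its end, in the units of the state.
- robot.observe(): the state, without advancing time (a new reading comes with each control period).
- robot.grab_frame(name): name is "scene" or "side" or "wrist"; returns (picture, depth): 384x512x3 uint8, blue, green, red; 384x512 float32, m along the optical axis (not along the pixel's ray), 0 where there is no reading.
- robot.calibration(name): a dict with "fov_y" (degrees; the focal length in pixels is half the picture's height over the tangent of half this angle, whatever the lens; pixels are square), "cx", "cy" (the principal point, pixels), "cam_to_world" (4x4, takes a point from camera to world coordinates). Camera axes: x right, y down, z forward; pixel columns grow to the right and rows downward; lengths in m; the calibration is good to about 2 mm. The wrist camera is an equidistant fisheye: a pixel r from the principal point sees the ray r / f radians off the axis. A picture is of the moment at which its call begins: read the wrist's pose just before it. calibration takes no time and is no camera call; for the wrist camera it gives the pose at the moment of the call.
- robot.job_done(): hands the job in, once; it reports no verdict.
The state is a dict: "time": time; "joints": joint angles; "joint_vel": joint speeds; "joint_efforts": joint torques, N m; "ee_pos": TCP position; "orientation": TCP orientation; "ft_force": force on the tool from outside, world axes, zero at the start; "moment": the same for the moment, N m; "width": finger opening in m.
Only numpy, scipy, OpenCV 4.12 (cv2) and the standard library are available. Lean on these libraries where they do the work, as an engineer would, in place of code of your own. Each camera call takes 0.05 s, during which the arm holds its last target.

### The job

Make the press safe for a die change: swing the red isolator handle a quarter turn to off, so that the hole in its tip sits over the hole in the fixed lock lug, then push the lock slide in by its blue peg until its hole lines up with both, so that my padlock's 8 mm shackle would pass straight through all three 14 mm holes. Both parts run on past that point, so stop where the holes line up, let go, and leave the other things on the bench where they are.

Things in the scene. Friction and masses are not known exactly. Their poses are not given: they have to be found in the camera images.
- console: Grey isolator desk bolted to the bench, 330 mm wide, 220 mm deep, 150 mm high. Origin on the bench below the centre of its face; at yaw 0 the face looks to -x. Yellow face, 200 mm up the slope by 330 mm wide, sloping 30 degrees from level, rising away from the robot, centre 100 mm above the bench
- guard_mid (a point): Middle of the yellow guard tube, 16 mm thick, that crosses over the face along the desk's y, 302 mm above the bench, 30 mm behind the desk's origin, between legs at desk y = +/-150 mm. Under it the handle's upper positions leave room only for a tool that comes in square to the face, about 30 degrees from vertical
- lug_hole (a point): On the axis of the 14 mm hole in the fixed steel lock lug (34 mm square, 15 mm high), 30 mm out from the face surface, at the level of the handle's tip when that is off. Axes: x up the slope, y to the left as seen by someone facing the desk, z straight out of the face (the hole's axis)
- handle (a joint): Angle of the red handle about an axis square to the face: 0 = on, pointing up the slope; grows as it turns anticlockwise seen facing the desk; 1.571 = off, pointing left, its hole over the lug's. Stops at -0.08 and 1.95 only. Stays where left; friction about 0.25 N m
- handle_pivot (a point): On the handle's turning axis, 62 mm out from the face, level with handle_grip
- handle_grip (a point): On the axis of the handle's upright round red peg, 22 mm thick, 60 mm from the turning axis; the point is 62 mm out from the face, the peg stands from 36 to 87 mm out, square to the face. The arm and flat tip beneath it (18 and 30 mm wide) reach 36 mm out. Axes: x along the handle from pivot to tip, z out of the face
- handle_hole (a point): Centre of the 14 mm hole in the handle's flat tip (30 mm square, 6 mm thick), 90 mm from the turning axis, 30 mm out from the face
- slide (a joint): Travel of the steel lock slide in m: 0 = drawn back to the left, grows as it is pushed to the right (along -y of lug_hole); 0.050 = its hole over the lug's. Stops at -0.004 and 0.068 only. Stays where left; friction about 2 N
- slide_grip (a point): Middle of the grippable part of the slide's upright round blue peg, 20 mm thick, standing from 22 to 82 mm out from the face and square to it; the point is 58 mm out, on the peg's axis, 55 mm to the left of the slide's hole. With handle and slide home the two pegs' axes are 85 mm apart
- slide_hole (a point): On the axis of the 14 mm hole in the slide's end (30 mm square, 5 mm thick, running between lug and handle tip), at the same level as lug_hole (30 mm out from the face)
- bushing: loose steel flanged bushing standing on the bench, 54 mm across, 50 mm high; origin under it
- spacer: loose brass disc on the flat ledge at the back of the desk, 32 mm across, 22 mm high; origin under it
- padlock: loose red padlock lying on the bench, 40 x 45 x 22 mm with a steel shackle; origin under the case
- punch: loose steel punch block on the bench, 90 x 70 x 75 mm; origin under it
- spanner: loose steel spanner, 180 mm long, lying on the bench; origin under it
- shim: loose flat aluminium ring, 70 mm across, 5 mm thick, lying on the bench; origin under it

How it is judged:
On the way, in this order (a step that is already met when the one before it is completed fails the run):
1. the handle is swung to off (within 0.12 rad) while the slide is still drawn back (at least 10 mm short) (value of joint handle between 1.4508 and 1.6908 rad and value of joint slide below 0.04 m), for 0.2 s.
2. the slide's hole is pushed to within 6 mm of the lug's (distance between slide_hole and lug_hole below 0.006 m), for 0.2 s.
At the end, for the whole second after the job is handed in: The handle's hole and the slide's hole are each within 5 mm of the lug's hole axis and within 6 mm of one another (an 8 mm shackle passes all three), and both parts are at rest (distance between each of handle_hole, slide_hole and lug_hole below 0.005 m and distance between handle_hole and slide_hole below 0.006 m and velocity of joint handle between -0.05 and 0.05 rad/s and velocity of joint slide between -0.005 and 0.005 m/s); the robot touches nothing.
It fails at once if a loose thing on the bench or desk is moved more than 30 mm (distance of any of bushing, spacer, padlock, punch, spanner, shim from where it was at the start of the episode above 0.03 m).
It also fails if it takes over 45 s, if anything falls off the work surface, if the arm or the gripper's body presses on something with over 40 N, if the wrist force passes 120 N, or if a joint passes its speed limit or range.

## Working session

There is one attempt and no reset: what is moved stays moved. The work goes in short steps, Python scripts to look and compute and a tool call to move; the robot and the scene stay as the last step left them, time stands still between calls to the robot, and variables do not carry over. Pictures are saved under pics/ and viewed, and the job is handed in when it is done.

Besides the shell and the picture viewer there is one more tool, called after "Emit:" as name([rows], argument=value, ...), one row to a line, values as JSON. carry_out: Moves the arm, as the interface text tells. Its arguments: {"type":"object","properties":{"series":{"type":"array"},"force":{"type":"number"}},"required":["series"]}

```bash
mkdir -p pics; ls; python3 - <<'E'
from workcell import robot
import cv2,numpy as np
s=robot.observe();print({k:np.round(v,4) for k,v in s.items()})
for n in ["scene","side","wrist"]:
    c=robot.calibration(n);print(n,c["fov_y"],c["cx"],c["cy"],np.round(c["cam_to_world"],4).tolist())
    p,d=robot.grab_frame(n);cv2.imwrite(f"pics/{n}0.png",p);np.save(f"pics/{n}0.npy",d)
E
```

```text
pics
{'time': np.float64(0.0), 'joints': array([-0.0826,  0.1245,  1.6517, -0.    ,  1.3675, -0.0826]), 'joint_vel': array([-0.0009,  0.0019,  0.0004, -0.0006,  0.0006,  0.001 ]), 'joint_efforts': array([ 4.00000e-04, -4.23608e+01, -3.65454e+01,  0.00000e+00,
        6.90000e-03,  0.00000e+00]), 'ee_pos': array([0.6494, 0.    , 0.2301]), 'orientation': array([ 0.4995, -0.5005,  0.5005, -0.4995]), 'ft_force': array([0.4047, 0.5164, 0.1421]), 'moment': array([-0.0143,  0.0116, -0.0086]), 'width': np.float64(0.0853)}
scene 55.26968470960699 256.84508188736936 184.96267497090344 [[-0.2109, 0.6473, -0.7324, 1.3353], [0.9773, 0.1258, -0.1703, 0.1663], [-0.0181, -0.7517, -0.6592, 0.8731], [0.0, 0.0, 0.0, 1.0]]
side 44.340998803826494 248.47059260093968 188.83686504516254 [[-0.7139, -0.4422, 0.5429, -0.3302], [-0.7002, 0.4488, -0.5552, 0.8933], [0.0018, -0.7765, -0.6301, 1.2122], [0.0, 0.0, 0.0, 1.0]]
wrist 65.70646984690485 256.78181787785593 190.89902519342195 [[1.0, -0.0006, -0.0015, 0.651], [-0.001, -0.9621, -0.2727, 0.0672], [-0.0013, 0.2727, -0.9621, 0.3735], [0.0, 0.0, 0.0, 1.0]]
```

View pics/scene0.png

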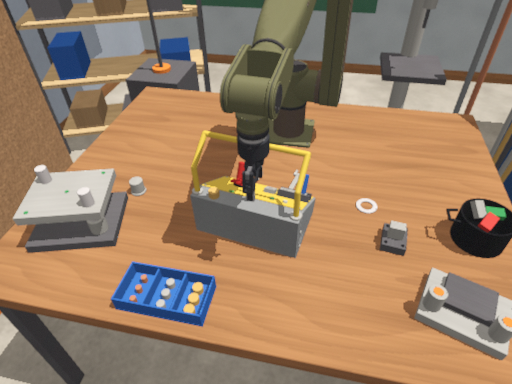

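View pics/side0.png

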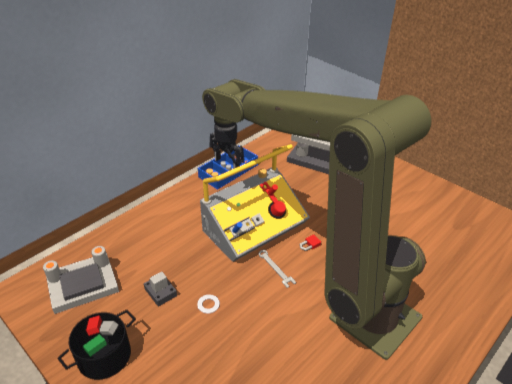

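View pics/wrist0.png

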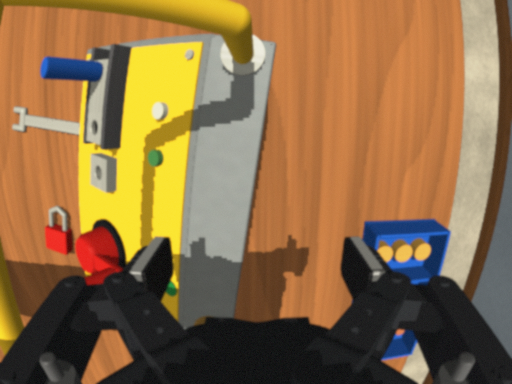

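The desk is near (0.6, 0), face towards the robot and turned somewhat. The gripper hangs just behind the guard tube. In the side picture the lug is near (258,219), the blue peg near (238,228) and the handle near (270,190). Next I enlarge this area and measure.

```bash
cat > h.py <<'E'
import numpy as np,cv2
from workcell import robot
def bp(n,u,v,d,c=None):
    c=c or robot.calibration(n); f=192/np.tan(np.radians(c["fov_y"]/2)); u=np.asarray(u,float);v=np.asarray(v,float)
    x=(u-c["cx"]);y=(v-c["cy"])
    if n=="wrist":
        r=np.hypot(x,y)+1e-9;th=r/f;k=np.tan(th)/r; P=np.stack([x*k*d,y*k*d,d+0*x],-1)
    else: P=np.stack([x/f*d,y/f*d,d+0*x],-1)
    T=np.array(c["cam_to_world"]); return P@T[:3,:3].T+T[:3,3]
def proj(n,P,c=None):
    c=c or robot.calibration(n); f=192/np.tan(np.radians(c["fov_y"]/2));T=np.array(c["cam_to_world"])
    q=(np.atleast_2d(P)-T[:3,3])@T[:3,:3]
    if n=="wrist":
        rr=np.hypot(q[:,0],q[:,1])+1e-12;th=np.arctan2(rr,q[:,2]);k=f*th/rr
        return np.stack([c["cx"]+q[:,0]*k,c["cy"]+q[:,1]*k],-1)
    return np.stack([c["cx"]+f*q[:,0]/q[:,2],c["cy"]+f*q[:,1]/q[:,2]],-1)
E
python3 - <<'E'
from h import *
p=cv2.imread("pics/side0.png");d=np.load("pics/side0.npy")
cv2.imwrite("pics/side0c.png",cv2.resize(p[140:260,190:320],None,fx=6,fy=5,interpolation=cv2.INTER_CUBIC) if 0 else cv2.resize(p[140:260,190:320],None,fx=5,fy=5,interpolation=cv2.INTER_CUBIC))
v,u=np.mgrid[0:384,0:512];P=bp("side",u,v,d)
hsv=cv2.cvtColor(p,cv2.COLOR_BGR2HSV)
m=(hsv[...,0]>22)&(hsv[...,0]<34)&(hsv[...,1]>150)&(hsv[...,2]>80)&(d>0)
Q=P[m];Q=Q[(Q[:,2]>.03)&(Q[:,2]<.17)]
# ransac plane
best=0;rng=np.random.default_rng(0)
for _ in range(500):
    a,b,c=Q[rng.choice(len(Q),3,False)];n=np.cross(b-a,c-a);n/=np.linalg.norm(n)+1e-12
    k=(abs((Q-a)@n)<.003)
    if k.sum()>best:best=k.sum();K=k
c=Q[K].mean(0);n=np.linalg.svd(Q[K]-c)[2][2];n*=np.sign(n[2])
print(best,len(Q),c,n,"slope",np.degrees(np.arccos(n[2])),"yaw",np.degrees(np.arctan2(-n[1],-n[0])))
yaw=np.arctan2(-n[1],-n[0]);h=np.array([np.cos(yaw),np.sin(yaw)])
ex=np.array([*(h*np.cos(np.pi/6)),.5]);ey=np.array([-h[1],h[0],0])
R=Q[K]-c;print("x ext",np.percentile(R@ex,[0,1,99,100]),"y",np.percentile(R@ey,[0,1,99,100]))
E
```

```text
1374 2215 [0.50452137 0.0109631  0.09981016] [-0.48921635  0.07239178  0.86915292] slope 29.63964797533491 yaw -8.417260249537943
x ext [-0.08583235 -0.08426598  0.09728883  0.10018489] y [-0.18682804 -0.15679008  0.12324245  0.12568948]
```

View pics/side0c.png

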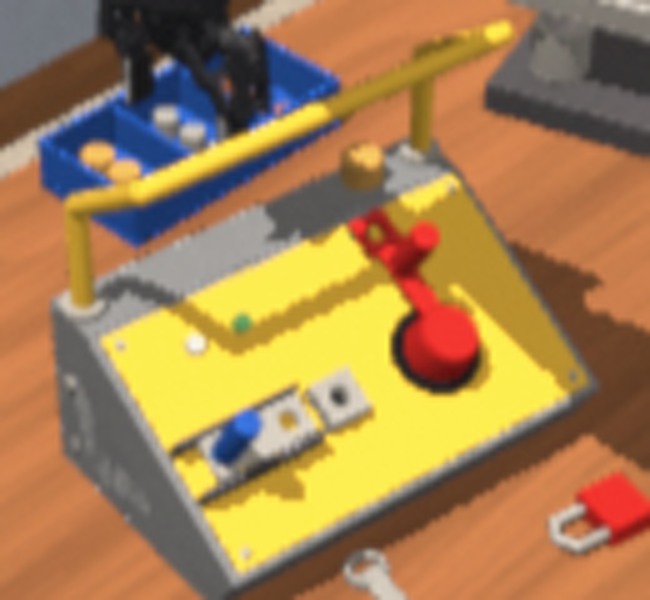

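```bash
cat >> h.py <<'E'
from scipy.spatial.transform import Rotation as Ro
def cur():
    s=robot.observe();q=s["orientation"];return np.array(s["ee_pos"]),Ro.from_quat(np.r_[q[1:],q[0]])
def axes(yaw):
    h=np.array([np.cos(yaw),np.sin(yaw),0]);s=.5;c=np.sqrt(.75)
    ex=h*c+np.array([0,0,s]);ey=np.array([-h[1],h[0],0]);return ex,ey,np.cross(ex,ey)
def row(p,R,pt,Rt):
    return np.round(R.inv().apply(pt-p)*100,2),np.round((R.inv()*Rt).as_rotvec(),3)
E
python3 - <<'E'
from h import *
p,R=cur();print(R.as_matrix().round(2))
ex,ey,n=axes(np.radians(-8.4));print(ex,ey,n)
Z=R.as_matrix()[:,2];X=R.as_matrix()[:,0]
sz=np.sign(Z@ex)
Rt=Ro.from_matrix(np.c_[np.cross(-n,sz*ex),-n,sz*ex]);print(Rt.as_matrix().round(2))
O=np.array([.505,.01,.1])
for pt,r in [([.65,0,.40],R),([.42,.02,.40],Rt),(O+.13*n,Rt)]: print(row(p,R,np.array(pt),r))
E
```

```text
[[-0. -0.  1.]
 [-1.  0. -0.]
 [-0. -1. -0.]]
[ 0.85673497 -0.12651161  0.5       ] [0.14608303 0.98927233 0.        ] [-0.49463617  0.07304151  0.8660254 ]
[[-0.15  0.49  0.86]
 [-0.99 -0.07 -0.13]
 [-0.   -0.87  0.5 ]]
(array([ -0.  , -16.97,   0.02]), array([0., 0., 0.]))
(array([ -2.  , -16.93, -22.98]), array([ 0.524,  0.143, -0.038]))
(array([ -1.95,   1.81, -20.88]), array([ 0.524,  0.143, -0.038]))
```

Emit:
carry_out([
  [[0, -6, 0, 0, 0, 0, 0], [0, -12, 0, 0, 0, 0, 0], [0, -17, 0, 0, 0, 0, 0], [-0.5, -17, -5, 0, 0, 0, 0], [-1, -17, -11, 0.13, 0.035, -0.01, 0]],
])

```text
time: 0.78
ee_pos: [0.5409, 0.0097, 0.4007]
orientation: [-0.52, 0.459, -0.472, 0.543]
ft_force: [-1.8, -0.4, 1.3]
width: 0.0858
```

```bash
python3 - <<'E'
from h import *
p,R=cur();print(p)
ex,ey,n=axes(np.radians(-8.4))
Rt=Ro.from_matrix(np.c_[-ey,-n,ex])
O=np.array([.505,.01,.1])
for pt in [[.42,.02,.40],O+.13*n+.0*ex+.01*ey]: print(row(p,R,np.array(pt),Rt))
E
```

```text
[0.54087719 0.00969781 0.40070615]
(array([ -0.58,  -1.53, -12.02]), array([ 0.391,  0.107, -0.028]))
(array([ -1.75,  17.33, -12.32]), array([ 0.391,  0.107, -0.028]))
```

Emit:
carry_out([
  [[-0.2, -0.5, -4.5, 0.13, 0.035, -0.01, 0], [-0.4, -1, -9, 0.26, 0.07, -0.02, 0], [-0.6, 0, -12, 0.391, 0.107, -0.028, 0], [-0.8, 3, -12, 0.391, 0.107, -0.028, 0], [-0.8, 3, -12, 0.391, 0.107, -0.028, 0]],
])

```text
time: 1.4
ee_pos: [0.4238, 0.0219, 0.3532]
orientation: [-0.566, 0.329, -0.38, 0.654]
ft_force: [-0.4, 0.6, -0.1]
width: 0.0854
```

```bash
python3 - <<'E'
from h import *
import json
p,R=cur();print(p);c=robot.calibration("wrist")
np.save("pics/w1cal.npy",c["cam_to_world"])
i,d=robot.grab_frame("wrist");cv2.imwrite("pics/w1.png",i);np.save("pics/w1.npy",d)
cv2.imwrite("pics/w1b.png",cv2.resize(i,(800,600),interpolation=cv2.INTER_CUBIC))
E
```

```text
[0.42383805 0.02191264 0.35320421]
```

View pics/w1b.png

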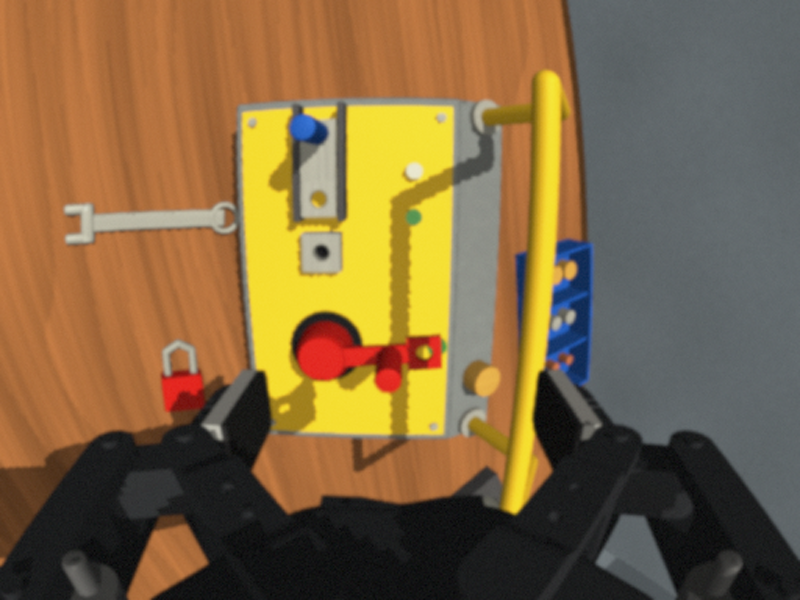

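Wrist view (800×600): lug hole (321,252), slide hole (319,199), blue peg top (302,129), red peg top (389,380), handle hole (424,352), and face corners (241,107), (457,101), (448,437). I fit the desk model to both pictures.

```bash
cat > fit.py <<'E'
from h import *
from scipy.optimize import least_squares
def model(t):
    x,y,yaw,px,py,a,s=t
    ex,ey,n=axes(yaw);O=np.array([x,y,.1]);F=lambda u,v,w:O+u*ex+v*ey+w*n
    return dict(lug=F(px,py+.09,.015),sh=F(px,py+.14-s,.021),bp=F(px,py+.195-s,.082),
      rp=F(px+.06*np.cos(a),py+.06*np.sin(a),.087),hh=F(px+.09*np.cos(a),py+.09*np.sin(a),.033),
      TL=F(-.1,.165,0),TR=F(.1,.165,0),BR=F(.1,-.165,0),BL=F(-.1,-.165,0),piv=F(px,py,.062),sg=F(px,py+.195-s,.058),
      rg=F(px+.06*np.cos(a),py+.06*np.sin(a),.062),lughole=F(px,py+.09,.03))
def fit(obs,t0,w=None):
    def r(t):
        m=model(t);e=[]
        for n,c,k,uv in obs: e.append((proj(n,m[k],c)[0]-uv)*(1 if n!="x" else 1))
        return np.ravel(e)
    return least_squares(r,t0,loss="soft_l1",x_scale=[.01,.01,.1,.01,.01,.1,.01])
E
python3 - <<'E'
from fit import *
cw=robot.calibration("wrist");cs=robot.calibration("side")
print(np.abs(np.load("pics/w1cal.npy")-cw["cam_to_world"]).max())
W=dict(lug=(321,252),sh=(319,199),bp=(302,129),rp=(389,380),hh=(424,352),TL=(241,107),TR=(457,101),BR=(448,437))
S=dict(lug=(338,397),sh=(290,418),bp=(244,424),rp=(427,238),hh=(378,235))
ow=[("wrist",cw,k,np.array(v)*.64-.18) for k,v in W.items()]
os=[("side",cs,k,np.array(v)/5+[190,140]-.4) for k,v in S.items()]
t0=[.505,.01,-.147,0,-.07,0,0]
for o in (ow,os+ [q for q in ow if q[2] in("TL","TR","BR")],ow+os):
    f=fit(o,t0);print(f.x.round(4),f.cost);print(f.fun.reshape(-1,2).round(1).tolist())
np.save("t.npy",f.x)
m=model(f.x);print({k:v.round(4) for k,v in m.items()})
# depth checks
d=np.load("pics/w1.npy")
v,u=np.mgrid[0:384,0:512];P=bp("wrist",u,v,d,cw)
ex,ey,n=axes(f.x[2]);O=np.array([f.x[0],f.x[1],.1])
for k in ["lug","bp","rp"]:
    q=np.array(W[k])*.64;
    if k=="lug": q=q+[-9,0]
    a,b=int(q[0]),int(q[1]);pp=np.median(P[b-1:b+2,a-1:a+2].reshape(-1,3),0);print(k,np.array([(pp-O)@ex,(pp-O)@ey,(pp-O)@n]).round(4),np.array([(m[k]-O)@ex,(m[k]-O)@ey,(m[k]-O)@n]).round(4))
for q in [(260,220),(380,300),(270,300),(380,220)]:
    a,b=int(q[0]*.64),int(q[1]*.64);pp=P[b,a];print("face out",((pp-O)@n).round(4))
E
```

```text
0.0017532830832103219
[ 0.5097 -0.0255 -0.1497 -0.0198 -0.058   0.0554  0.0042] 4.776713039188365
[[0.2, -0.1], [-0.2, 0.4], [0.3, -0.4], [-0.5, 0.2], [0.2, -0.1], [-3.2, -0.1], [1.8, -0.5], [0.8, 1.1]]
[ 0.5102 -0.0255 -0.1557 -0.0231 -0.0561  0.0437  0.0042] 5.131873519387053
[[0.1, 0.2], [-0.4, 0.8], [0.7, -0.1], [-0.1, -0.5], [-0.3, -0.3], [-2.3, -0.6], [2.7, -0.1], [0.5, 1.4]]
[ 0.5108 -0.0257 -0.1513 -0.0212 -0.058   0.0526  0.0041] 7.103395932191113
[[0.0, -0.2], [-0.3, 0.3], [0.3, -0.5], [-0.9, 0.1], [-0.2, -0.1], [-2.3, -0.2], [2.6, -0.3], [1.2, 1.0], [0.2, -0.6], [-0.3, 0.0], [1.0, -0.9], [-0.2, -1.2], [-0.5, -0.9]]
{'lug': array([0.4901, 0.0099, 0.1024]), 'sh': array([0.4941, 0.0557, 0.1076]), 'bp': array([0.4722, 0.1147, 0.1604]), 'rp': array([ 0.4927, -0.0784,  0.1947]), 'hh': array([ 0.5453, -0.0848,  0.1629]), 'TL': array([0.4501, 0.1505, 0.05  ]), 'TR': array([0.6213, 0.1244, 0.15  ]), 'BR': array([ 0.5716, -0.2019,  0.15  ]), 'BL': array([ 0.4003, -0.1757,  0.05  ]), 'piv': array([ 0.4533, -0.0755,  0.1431]), 'sg': array([0.4841, 0.1129, 0.1396]), 'rg': array([ 0.5051, -0.0803,  0.1731]), 'lughole': array([0.4827, 0.011 , 0.1154])}
lug [-0.0336  0.0328  0.0186] [-0.0212  0.032   0.015 ]
bp [-0.0209  0.1324  0.0857] [-0.0212  0.1329  0.082 ]
rp [ 0.039  -0.0524  0.0916] [ 0.0387 -0.0548  0.087 ]
face out 0.0047
face out 0.0057
face out 0.0049
face out 0.0061
```

```bash
python3 - <<'E'
from fit import *
cw=robot.calibration("wrist");cs=robot.calibration("side")
W=dict(lug=(321,252),sh=(319,199),bp=(302,129),rp=(389,380),hh=(424,352))
S=dict(lug=(338,397),sh=(290,418),bp=(244,424),rp=(427,238),hh=(378,235))
ow=[("wrist",cw,k,np.array(v)*.64-.18) for k,v in W.items()]
os=[("side",cs,k,np.array(v)/5+[190,140]-.4) for k,v in S.items()]
t0=[.505,-.0257,-.147,0,-.07,0,0]
P=lambda t:{k:v.round(4) for k,v in model(t).items() if k in("sg","rg","lughole","piv")}
for nm,o in (("w",ow),("s",os),("both",ow+os)):
    # y of desk fixed by degeneracy: fine (LM-type trf handles)
    f=fit(o,t0);print(nm,f.x.round(4),f.cost,P(f.x));print(f.fun.reshape(-1,2).round(1).tolist())
# depth plane, both
for n,c,pf in(("wrist",cw,"w1"),("side",cs,"side0")):
    i=cv2.imread(f"pics/{pf}.png");d=np.load(f"pics/{pf}.npy");v,u=np.mgrid[0:384,0:512];Q=bp(n,u,v,d,c)
    ex,ey,nn=axes(-.1513);O=np.array([.5108,-.0257,.1])
    hsv=cv2.cvtColor(i,cv2.COLOR_BGR2HSV);m=(abs(hsv[...,0]-28.)<6)&(hsv[...,1]>150)&(d>0)
    q=Q[m]-O;w=q@nn;k=abs(w)<.012;q=q[k];w=w[k]
    A=np.c_[np.ones(len(q)),q@ex,q@ey];print(n,np.linalg.lstsq(A,w,rcond=None)[0].round(4),np.percentile(q@ex,[.5,99.5]).round(4),np.percentile(q@ey,[.5,99.5]).round(4))
    # bench height
    b=(Q[...,2]<.03)&(Q[...,2]>-.03)&(d>0)&(hsv[...,0]<22);print("bench",np.median(Q[b][:,2]))
E
```

```text
w [ 0.5337  0.0811 -0.1415 -0.0277 -0.1676  0.0351  0.0031] 0.15400771116932677 {'piv': array([ 0.4557, -0.0771,  0.1399]), 'sg': array([0.4848, 0.1127, 0.1364]), 'rg': array([ 0.5074, -0.0823,  0.1698]), 'lughole': array([0.4842, 0.0098, 0.1122])}
[[0.4, -0.0], [-0.3, 0.1], [-0.0, -0.0], [-0.2, -0.0], [0.2, 0.0]]
s [ 0.5124  0.0831 -0.1838 -0.0103 -0.1598  0.0778  0.0058] 0.43838159372370034 {'piv': array([ 0.444 , -0.0667,  0.1486]), 'sg': array([0.4805, 0.119 , 0.1451]), 'rg': array([ 0.4957, -0.0716,  0.1785]), 'lughole': array([0.4761, 0.0189, 0.1208])}
[[0.1, 0.2], [-0.4, 0.4], [0.3, -0.7], [0.1, -0.1], [-0.1, 0.1]]
both [ 0.5397  0.0997 -0.1425 -0.0307 -0.1872  0.0299  0.0028] 1.618689274241427 {'piv': array([ 0.4561, -0.0774,  0.1383]), 'sg': array([0.4854, 0.1126, 0.1349]), 'rg': array([ 0.5078, -0.083 ,  0.1683]), 'lughole': array([0.4847, 0.0094, 0.1106])}
[[0.4, -0.0], [-0.2, -0.0], [0.1, 0.1], [-0.5, -0.1], [-0.2, 0.1], [0.0, -0.1], [-0.7, 0.7], [0.8, -0.1], [-0.3, -0.9], [-0.5, -0.6]]
wrist [ 0.0059  0.0023 -0.0005] [-0.0928  0.0913] [-0.1524  0.1575]
bench 0.0026781766310604027
side [ 0.0054  0.0007 -0.0004] [-0.095   0.0877] [-0.1294  0.1589]
bench 0.0017312149253817521
```

```bash
python3 - <<'E'
from fit import *
cw=robot.calibration("wrist");cs=robot.calibration("side")
W=dict(lug=(321,252),sh=(319,199),bp=(302,129),rp=(389,380),hh=(424,352))
S=dict(lug=(338,397),sh=(290,418),bp=(244,424),rp=(427,238),hh=(378,235))
ow=[("wrist",cw,k,np.array(v)*.64-.18) for k,v in W.items()]
os=[("side",cs,k,np.array(v)/5+[190,140]-.4) for k,v in S.items()]
for o in(ow,ow+os):
  def r(t):
    m=model([.5028,-.0257,*t]);return np.r_[np.ravel([proj(n,m[k],c)[0]-uv for n,c,k,uv in o]),(t[0]+.1513)/.01,t[4-1]/.1]
  f=least_squares(r,[-.15,-.02,-.058,0,0],x_scale=[.1,.01,.01,.1,.01],loss="soft_l1")
  t=np.r_[.5028,-.0257,f.x];print(t.round(4),f.fun.round(1));M=model(t);print({k:M[k].round(4) for k in("sg","rg","lughole","piv")})
np.save("t.npy",t)
p,R=cur();print(p);ex,ey,n=axes(t[2]);Rt=Ro.from_matrix(np.c_[-ey,-n,ex])
for w in(.03,.0): print(row(p,R,M["rg"]-.019*n+w*n,Rt))
for w in(.18,.10,.04,-.02): print("clear over TCP", w)
E
```

```text
[ 0.5028 -0.0257 -0.1507 -0.0135 -0.056   0.0647  0.0051] [ 0.1 -0.2 -0.3  0.7  0.1 -0.5 -0.4  0.4  0.5 -0.2  0.1  0.6]
{'sg': array([0.4826, 0.1128, 0.1435]), 'rg': array([ 0.504 , -0.0786,  0.1769]), 'lughole': array([0.4815, 0.0119, 0.1192]), 'piv': array([ 0.4521, -0.0747,  0.1469])}
[ 0.5028 -0.0257 -0.1528 -0.0139 -0.0558  0.063   0.005 ] [-0.2 -0.4 -0.5  0.4  0.  -0.9 -0.8  0.4  0.2 -0.2  0.2 -1.  -0.1 -0.5
  1.2 -1.5 -0.2 -1.6 -0.6 -1.3 -0.1  0.6]
{'sg': array([0.4826, 0.1132, 0.1433]), 'rg': array([ 0.5036, -0.0784,  0.1767]), 'lughole': array([0.4812, 0.0122, 0.119 ]), 'piv': array([ 0.4517, -0.0743,  0.1467])}
[0.42478926 0.02175752 0.35509165]
(array([ 8.77, 18.98, -0.86]), array([ 0.003,  0.007, -0.004]))
(array([ 8.78, 21.98, -0.85]), array([ 0.003,  0.007, -0.004]))
clear over TCP 0.18
clear over TCP 0.1
clear over TCP 0.04
clear over TCP -0.02
```

Emit:
carry_out([
  [[5, 0, -0.5, 0, 0, 0, 0.35], [8.8, 3, -0.9, 0.003, 0.007, -0.004, 0.35], [8.8, 9, -0.9, 0.003, 0.007, -0.004, 0.35], [8.8, 14, -0.9, 0.003, 0.007, -0.004, 0.35], [8.8, 17, -0.9, 0.003, 0.007, -0.004, 0.35]],
])

```text
time: 2.08
ee_pos: [0.4895, -0.0772, 0.2018]
orientation: [-0.563, 0.326, -0.381, 0.657]
ft_force: [0.4, -0.5, 0.5]
width: 0.0555
```

```bash
cat > look.py <<'E'
from fit import *
import sys
nm=sys.argv[1];t=np.load("t.npy")
p,R=cur();cw=robot.calibration("wrist");i,d=robot.grab_frame("wrist");s,ds=robot.grab_frame("side")
cv2.imwrite(f"pics/{nm}.png",i)
cv2.imwrite(f"pics/{nm}_w.png",cv2.resize(i,(768,576),interpolation=cv2.INTER_CUBIC))
cv2.imwrite(f"pics/{nm}_s.png",cv2.resize(s[140:260,190:320],None,fx=5,fy=5,interpolation=cv2.INTER_CUBIC))
M=model(t);ex,ey,n=axes(t[2])
tip=p-.019*(-n)
print(robot.observe()["time"],p.round(4),"w",robot.observe()["width"])
F=R.as_matrix();print("tool y vs -n",(F.T@-n).round(4))
for k in("rg","sg"):
    e=M[k]-(p-.019*F[:,1]);print(k,"rel grasp in tool cm",(F.T@e*100).round(2))
E
python3 look.py w2
```

```text
2.175 [ 0.4895 -0.0772  0.2018] w 0.05536263085904585
tool y vs -n [-2.0e-04  1.0e+00  2.6e-03]
rg rel grasp in tool cm [-0.1   4.78 -0.03]
sg rel grasp in tool cm [-18.71   5.2   -6.05]
```

View pics/w2_w.png

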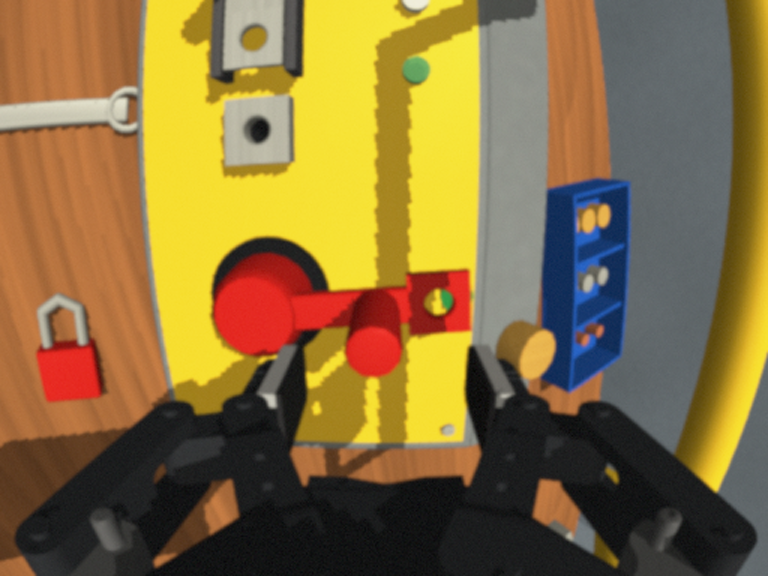

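View pics/w2_s.png

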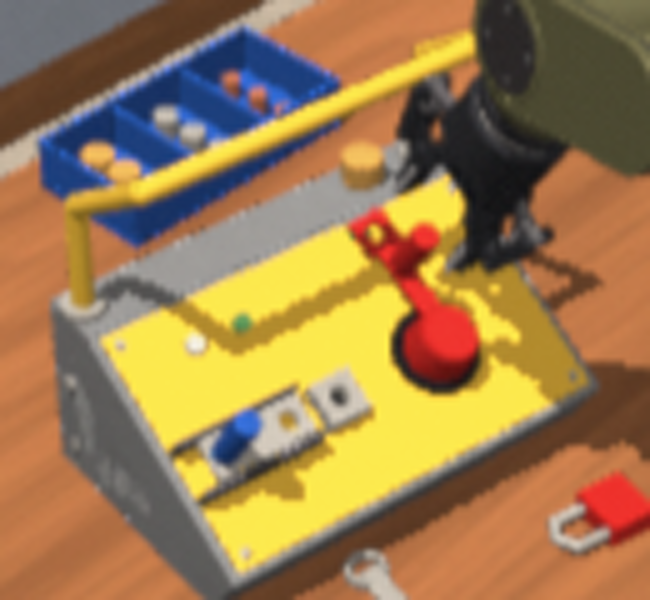

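Wrist view (768×576): the red peg top is at (374,347), midway between the pads. Handle hole is at (438,300), lug hole at (257,129). I go down over the peg and close.

Emit:
carry_out([
  [[-0.1, 2, 0, 0, 0, 0, 0.35], [-0.1, 4.2, 0, 0, 0, 0, 0.35], [-0.1, 4.2, 0, 0, 0, 0, 0.6], [-0.1, 4.2, 0, 0, 0, 0, 1], [-0.1, 4.2, 0, 0, 0, 0, 1]],
], force=40)

```text
time: 2.8
ee_pos: [0.5055, -0.0779, 0.1652]
orientation: [-0.562, 0.329, -0.383, 0.655]
ft_force: [-22.3, 1.6, 3.0]
width: 0.0208
```

```bash
python3 look.py w3;python3 -c "
from h import *
s=robot.observe();print(s['ft_force'],s['moment'])"
```

```text
2.9 [ 0.5055 -0.0779  0.1652] w 0.020852483960371475
tool y vs -n [5.000e-04 9.999e-01 1.180e-02]
rg rel grasp in tool cm [0.08 0.81 0.4 ]
sg rel grasp in tool cm [-18.55   1.29  -5.56]
[-20.37790962   2.70384093   2.47259363] [ 0.22783391  2.68877266 -0.09350599]
```

View pics/w3_w.png

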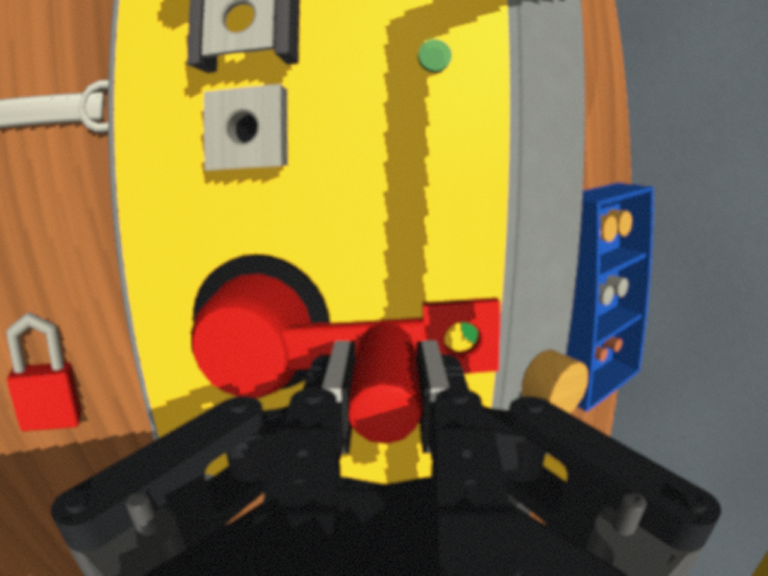

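Emit:
carry_out([
  [[-0.89, 0, -0.32, 0, 0, 0, 1], [-1.75, 0, -0.78, 0, 0, 0, 1], [-2.57, 0, -1.16, 0, 0, 0, 1], [-3.32, 0, -1.66, 0, 0, 0, 1], [-3.98, 0, -2.26, 0, 0, 0, 1]],
], force=20)

```text
time: 3.52
ee_pos: [0.4994, -0.0372, 0.1596]
orientation: [-0.565, 0.322, -0.375, 0.66]
ft_force: [26.2, -2.6, -12.5]
width: 0.0215
```

```bash
python3 look.py w4;python3 -c "
from h import *
s=robot.observe();print(s['ft_force'],s['moment'])"
```

```text
3.625 [ 0.4994 -0.0372  0.1596] w 0.020766460907859757
tool y vs -n [-0.0013  0.9999 -0.0122]
rg rel grasp in tool cm [4.01 0.97 1.76]
sg rel grasp in tool cm [-14.61   1.27  -4.23]
[ 23.54315134   0.02604713 -13.24250297] [ 0.16045112 -1.34081958  0.5660347 ]
```

View pics/w4_w.png

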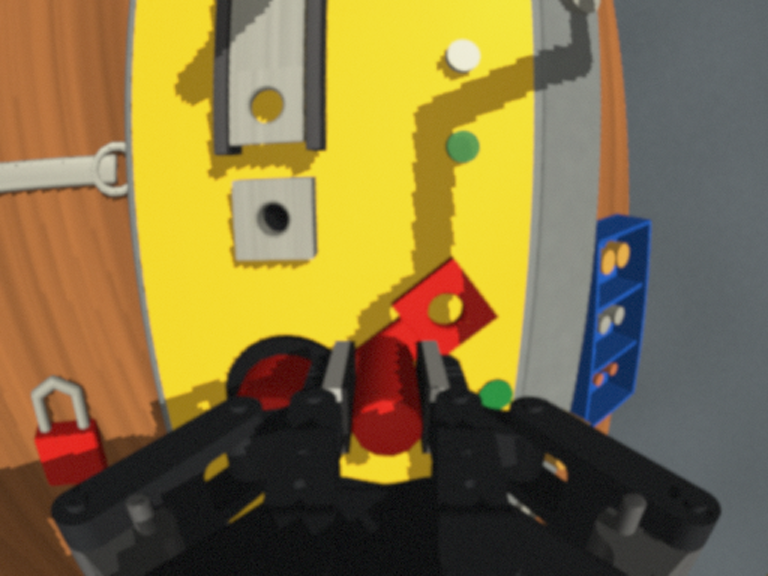

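The handle has turned to about 0.7 rad. The measured arc agrees with a start angle near 0. I continue on the arc corrected to that, stopping short of off.

Emit:
carry_out([
  [[-0.61, 0, -0.21, 0, 0, 0, 1], [-1.15, 0, -0.93, 0, 0, 0, 1], [-1.58, 0, -1.72, 0, 0, 0, 1], [-1.88, 0, -2.57, 0, 0, 0, 1], [-2.01, 0, -3.15, 0, 0, 0, 1]],
], force=20)

```text
time: 4.25
ee_pos: [0.4775, -0.0108, 0.1469]
orientation: [-0.568, 0.319, -0.375, 0.659]
ft_force: [20.1, 10.4, -6.2]
width: 0.0209
```

```bash
python3 look.py w5;python3 -c "
from h import *
s=robot.observe();print(s['ft_force'],s['moment'])"
```

```text
4.35 [ 0.4775 -0.0108  0.1469] w 0.020876198979536954
tool y vs -n [ 0.0052  0.9998 -0.0178]
rg rel grasp in tool cm [6.27 1.17 4.63]
sg rel grasp in tool cm [-12.34   1.56  -1.4 ]
[19.27791478 13.18567089 -5.17398616] [ 1.61008819 -1.77227837  1.5798953 ]
```

View pics/w5_w.png

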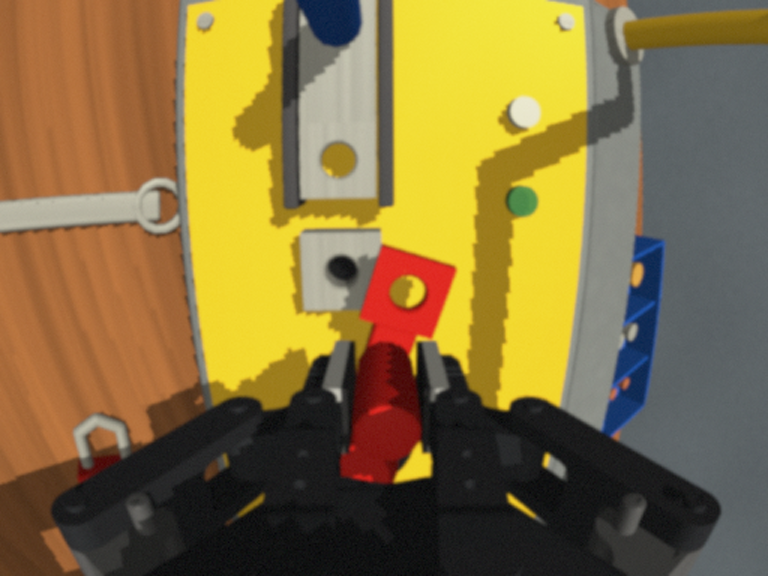

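View pics/w5_s.png

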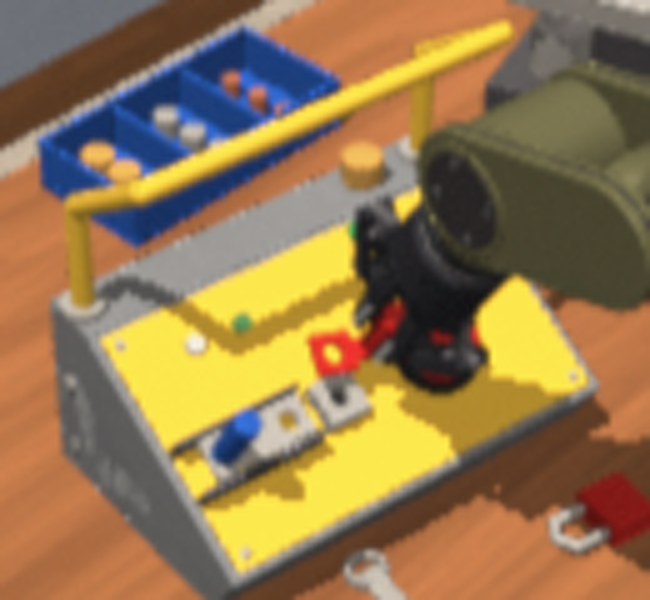

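Emit:
carry_out([
  [[-0.25, 0, -0.35, 0, 0, 0, 1], [-0.38, 0, -0.7, 0, 0, 0, 1], [-0.45, 0, -1.0, 0, 0, 0, 1], [-0.45, 0, -1.25, 0, 0, 0, 1], [-0.45, 0, -1.25, 0, 0, 0, 1]],
])

```text
time: 4.97
ee_pos: [0.4663, -0.0046, 0.1401]
orientation: [-0.567, 0.32, -0.376, 0.659]
ft_force: [11.8, 11.5, -0.3]
width: 0.0208
```

```bash
python3 look.py w6;python3 -c "
from h import *
s=robot.observe();print(s['ft_force'],s['moment'])"
```

```text
5.075 [ 0.4663 -0.0046  0.1401] w 0.02123424126280569
tool y vs -n [ 0.0051  0.9999 -0.0134]
rg rel grasp in tool cm [6.71 1.18 6.02]
sg rel grasp in tool cm [-1.19e+01  1.60e+00 -1.00e-02]
[10.91747251 12.26879167 -0.90154897] [ 1.50268962 -1.07421228  1.30931607]
```

View pics/w6_w.png

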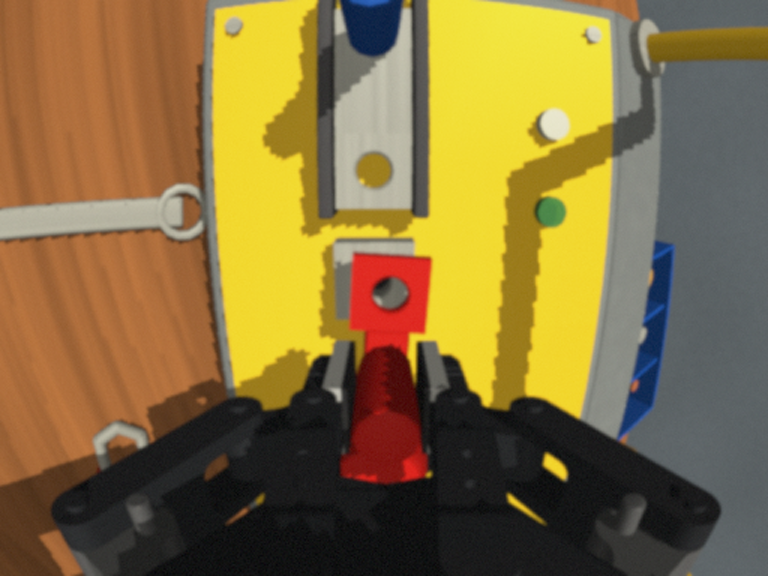

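Hole in the tip is at (390,293). The tip is tilted about 4° from the rails, so the handle is about 0.07 rad short. I move it about 4 mm more.

Emit:
carry_out([
  [[-0.2, 0, -0.25, 0, 0, 0, 1], [-0.25, 0, -0.42, 0, 0, 0, 1], [-0.25, 0, -0.42, 0, 0, 0, 1], [-0.25, 0, -0.42, 0, 0, 0, 1]],
])

```text
time: 5.58
ee_pos: [0.4627, -0.0031, 0.1378]
orientation: [-0.566, 0.322, -0.376, 0.659]
ft_force: [7.7, 3.4, 0.0]
width: 0.0209
```

```bash
python3 look.py w7;python3 -c "
from h import *
s=robot.observe();print(s['ft_force'],s['moment'])
i=cv2.imread('pics/w7.png');cv2.imwrite('pics/w7c.png',cv2.resize(i[80:270,180:340],None,fx=4,fy=3.1,interpolation=cv2.INTER_CUBIC) if 0 else cv2.resize(i[80:260,180:340],None,fx=3.3,fy=3.3,interpolation=cv2.INTER_CUBIC))"
```

```text
5.675 [ 0.4627 -0.0031  0.1378] w 0.021156648977517442
tool y vs -n [ 0.0015  0.9999 -0.0122]
rg rel grasp in tool cm [6.82 1.2  6.45]
sg rel grasp in tool cm [-11.79   1.55   0.45]
[7.24584736 5.44496539 1.45198403] [ 0.39059543 -0.64899159  0.62991532]
```

View pics/w7c.png

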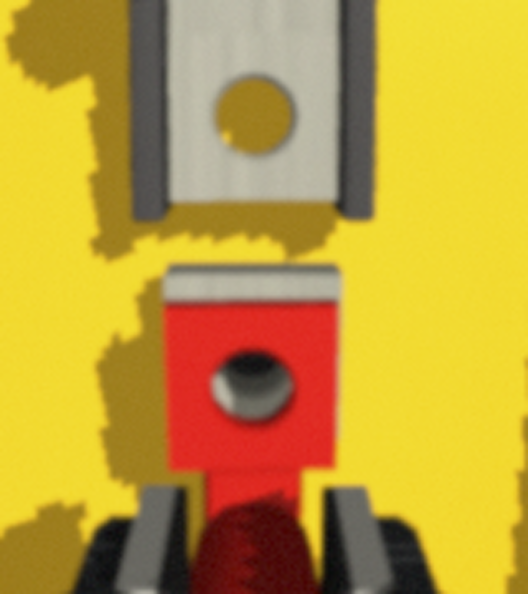

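Tip edges are now parallel to the rails. Hole centre column 252, lug centre 252, rail centre 253, so it is aligned. I relax the side load, open, retract and check.

Emit:
carry_out([
  [[0, 0, 0.2, 0, 0, 0, 1], [0, 0, 0.2, 0, 0, 0, 0.5], [0, 0, 0.2, 0, 0, 0, 0.35], [0, -4, 0.2, 0, 0, 0, 0.35], [0, -9, 0.2, 0, 0, 0, 0.35]],
])

```text
time: 6.3
ee_pos: [0.415, 0.0033, 0.2104]
orientation: [-0.563, 0.326, -0.38, 0.657]
ft_force: [0.5, 0.5, 0.4]
width: 0.0556
```

```bash
python3 look.py w8;python3 -c "
from h import *
s=robot.observe();print(s['ft_force'],s['moment'])"
```

```text
6.4 [0.415  0.0033 0.2104] w 0.055267164951653035
tool y vs -n [-7.0e-04  1.0e+00  2.5e-03]
rg rel grasp in tool cm [6.72 9.81 6.99]
sg rel grasp in tool cm [-11.9   10.21   0.99]
[0.82864575 0.12971623 0.48323334] [0.006496   0.22753057 0.00719838]
```

View pics/w8_w.png

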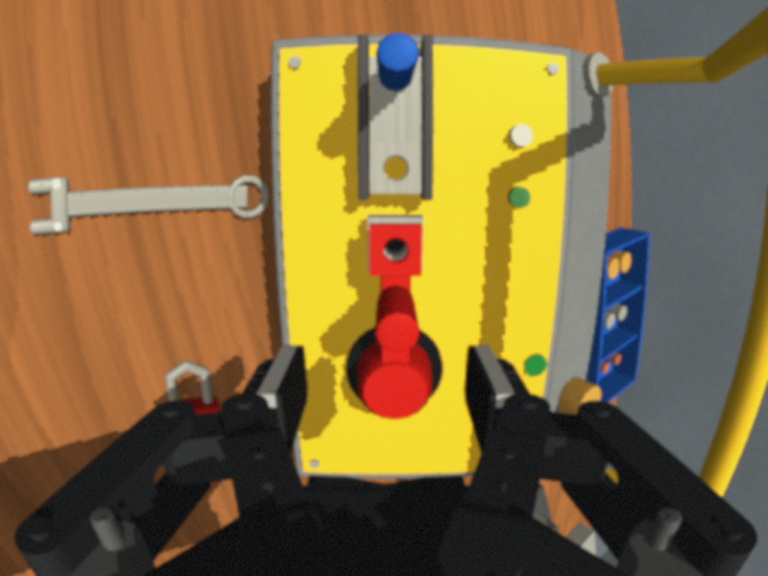

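Everything is in line: tip hole (396,249), slide hole (396,167), blue peg top (398,52), red peg top (398,329). I refit with this picture to find the slide peg.

```bash
python3 - <<'E'
from fit import *
t=np.load("t.npy")
cw=robot.calibration("wrist")
W=dict(sh=(396,167),bp=(398,52),rp=(398,329),hh=(396,249),lug=(396,249))
obs=[("wrist",cw,k,np.array(v)/1.5-.17) for k,v in W.items() if k!="lug"]
for x in(.495,.5028,.51):
  def r(q):
    m=model([x,-.0257,q[0],q[1],q[2],np.pi/2,q[3]]);return np.r_[np.ravel([proj(n,m[k],c)[0]-uv for n,c,k,uv in obs]),(q[0]+.1513)/.01]
  f=least_squares(r,[-.15,-.014,-.056,0.0],x_scale=[.1,.01,.01,.01]);q=f.x
  tt=np.array([x,-.0257,q[0],q[1],q[2],np.pi/2,q[3]]);M=model(tt);print(tt.round(4),f.fun.round(1))
  p,R=cur();F=R.as_matrix()
  for k in("rg","sg"): print(k,(F.T@(M[k]-p+.019*F[:,1])*100).round(2))
  if x==.5028: np.save("t2.npy",tt)
E
```

```text
[ 4.9500e-01 -2.5700e-02 -1.5200e-01 -1.5000e-03 -5.4000e-02  1.5708e+00
  4.5000e-03] [-1.   0.6  0.7 -0.5  0.6  1.  -0.6 -1.1 -0.1]
rg [ 1.09 10.03  0.79]
sg [-11.96  10.43   0.77]
[ 0.5028 -0.0257 -0.1519 -0.008  -0.0564  1.5708  0.0027] [-1.  -0.1  0.6  0.1  0.6  0.5 -0.6 -0.6 -0.1]
rg [ 1.21 10.42  0.8 ]
sg [-12.02  10.82   0.78]
[ 5.1000e-01 -2.5700e-02 -1.5170e-01 -1.4000e-02 -5.8500e-02  1.5708e+00
  1.1000e-03] [-1.  -0.7  0.6  0.6  0.6  0.2 -0.5 -0.2 -0. ]
rg [ 1.31 10.77  0.81]
sg [-12.07  11.17   0.79]
```

Emit:
carry_out([
  [[-4, 0, 0.3, 0, 0, 0, 0.3], [-8.5, 0, 0.65, 0, 0, 0, 0.3], [-12.6, 0, 0.65, 0, 0, 0, 0.3], [-12.6, 3, 0.65, 0, 0, 0, 0.3], [-12.6, 6, 0.65, 0, 0, 0, 0.3]],
])

```text
time: 7.02
ee_pos: [0.4711, 0.1234, 0.1616]
orientation: [-0.565, 0.326, -0.379, 0.657]
ft_force: [-0.2, 0.0, -0.5]
width: 0.0601
```

```bash
cp t2.npy t.npy; python3 look.py w9
```

```text
7.125 [0.4711 0.1234 0.1616] w 0.05971179482922451
tool y vs -n [ 4.0e-04  1.0e+00 -1.2e-03]
rg rel grasp in tool cm [13.9   3.72  0.78]
sg rel grasp in tool cm [0.67 4.13 0.79]
```

View pics/w9_w.png

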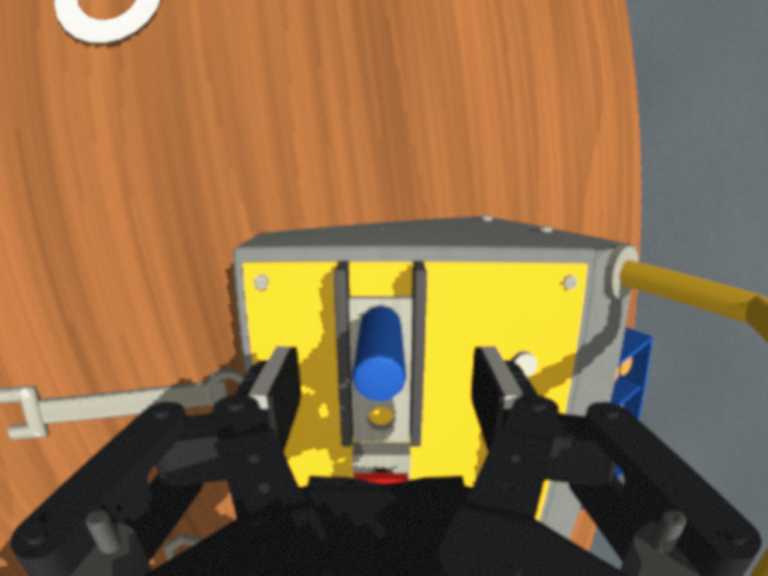

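View pics/w9_s.png

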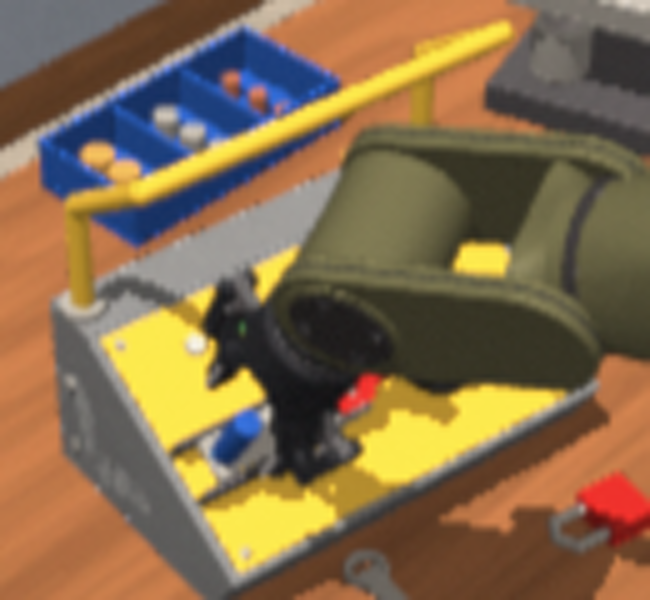

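```bash
python3 - <<'E'
from fit import *
p,R=cur();F=R.as_matrix();c=robot.calibration("wrist")
for X in(-.011,0,.011):
  for Y in(-.038,-.019,-.006,0): print(X,Y,(proj("wrist",p+F@[X,Y,-.03],c)*1.5).round(0),end=" ")
  print()
for Yt in(-.006,-.002,.002):
  for X in(-.01,0,.006,.01): print(Yt,X,(proj("wrist",p+F@[X,Yt,0.004],c)*1.5).round(0),end=" ")
  print()
i,d=robot.grab_frame("wrist")
v,u=np.mgrid[0:384,0:512];P=bp("wrist",u,v,d,c);T=(P-p)@F
for (a,b) in [(380,380),(378,370),(380,372),(280,360),(285,375),(275,390),(495,375),(503,360),(415,300),(430,280)]:
  q=T[int(b/1.5)-1:int(b/1.5)+2,int(a/1.5)-1:int(a/1.5)+2].reshape(-1,3);print((a,b),np.median(q,0).round(4))
cv2.imwrite("pics/w9z.png",cv2.resize(i[200:300,160:360],None,fx=4,fy=4,interpolation=cv2.INTER_CUBIC))
E
```

```text
-0.011 -0.038 [[268. 382.]] -0.011 -0.019 [[282. 353.]] -0.011 -0.006 [[290. 337.]] -0.011 0 [[294. 331.]] 
0 -0.038 [[272. 416.]] 0 -0.019 [[285. 384.]] 0 -0.006 [[293. 366.]] 0 0 [[296. 359.]] 
0.011 -0.038 [[277. 447.]] 0.011 -0.019 [[289. 413.]] 0.011 -0.006 [[296. 394.]] 0.011 0 [[298. 386.]] 
-0.006 -0.01 [[392. 340.]] -0.006 0 [[392. 368.]] -0.006 0.006 [[392. 383.]] -0.006 0.01 [[392. 393.]] 
-0.002 -0.01 [[392. 336.]] -0.002 0 [[392. 362.]] -0.002 0.006 [[392. 378.]] -0.002 0.01 [[392. 388.]] 
0.002 -0.01 [[392. 332.]] 0.002 0 [[392. 358.]] 0.002 0.006 [[391. 373.]] 0.002 0.01 [[391. 382.]] 
(380, 380) [ 0.006  -0.0032 -0.0003]
(378, 370) [ 0.002  -0.0032 -0.0008]
(380, 372) [ 0.0034 -0.0026 -0.0002]
(280, 360) [-0.0094 -0.0209 -0.0309]
(285, 375) [-0.0062 -0.0241 -0.0284]
(275, 390) [-0.0085 -0.0381 -0.0283]
(495, 375) [-0.0092 -0.0307  0.0331]
(503, 360) [-0.0091 -0.0202  0.038 ]
(415, 300) [-0.0042  0.0568  0.0153]
(430, 280) [-0.0145  0.0556  0.022 ]
```

View pics/w9z.png

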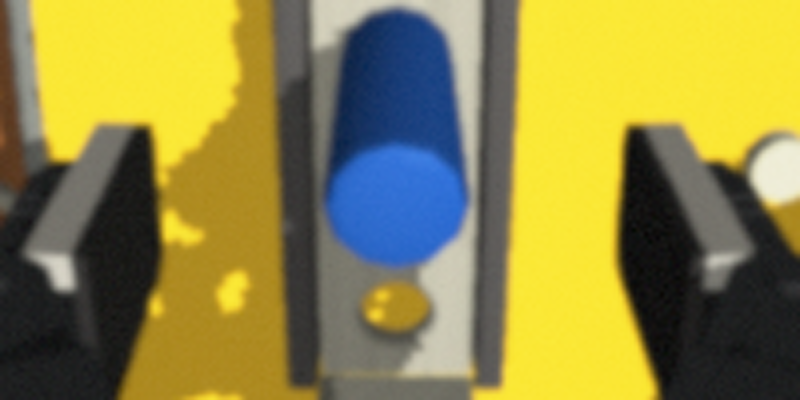

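The blue peg top, centred at (380,373), measures +4 mm in tool x and about 0 in z, and is level with the fingertips. I go down 3.7 cm and close.

Emit:
carry_out([
  [[0.35, 2, 0, 0, 0, 0, 0.3], [0.35, 3.7, 0, 0, 0, 0, 0.3], [0.35, 3.7, 0, 0, 0, 0, 0.6], [0.35, 3.7, 0, 0, 0, 0, 1], [0.35, 3.7, 0, 0, 0, 0, 1]],
], force=30)

```text
time: 7.8
ee_pos: [0.486, 0.1162, 0.1296]
orientation: [-0.562, 0.327, -0.381, 0.657]
ft_force: [-15.9, 0.2, 5.1]
width: 0.019
```

```bash
python3 look.py w10;python3 -c "
from h import *
s=robot.observe();print(s['ft_force'],s['moment'])"
```

```text
7.9 [0.486  0.1162 0.1296] w 0.019188217090700604
tool y vs -n [-0.0023  1.      0.0052]
rg rel grasp in tool cm [13.41  0.19  1.04]
sg rel grasp in tool cm [0.18 0.56 1.01]
[-15.76091788   1.15254016   4.67678723] [ 0.18533574  1.897353   -0.13732627]
```

View pics/w10_w.png

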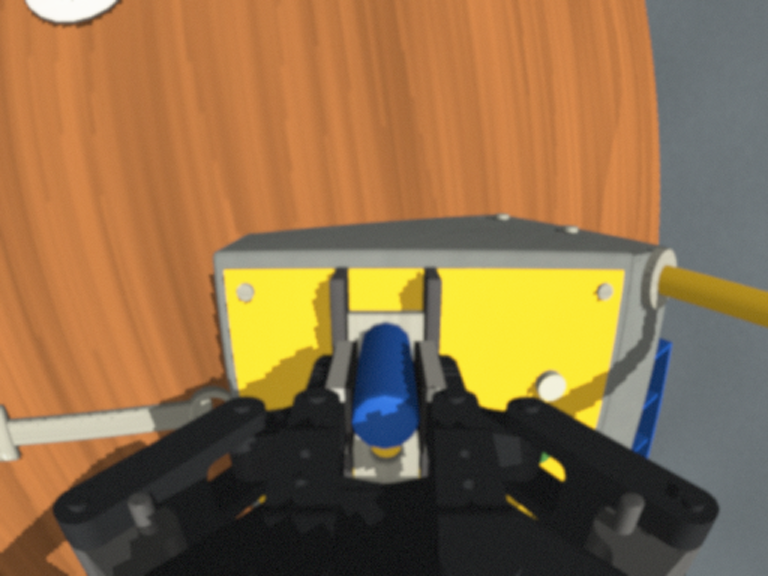

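Emit:
carry_out([
  [[0.7, 0, -0.25, 0, 0, 0, 1], [1.6, 0, -0.25, 0, 0, 0, 1], [2.6, 0, -0.25, 0, 0, 0, 1], [3.5, 0, -0.25, 0, 0, 0, 1], [4.2, 0, -0.25, 0, 0, 0, 1]],
])

```text
time: 8.52
ee_pos: [0.4796, 0.0745, 0.1296]
orientation: [-0.564, 0.325, -0.38, 0.658]
ft_force: [-5.5, 3.5, 1.5]
width: 0.0191
```

Emit:
carry_out([
  [[0, 0, 0, 0, 0, 0, 1]],
])

```text
time: 8.65
ee_pos: [0.4795, 0.074, 0.1296]
orientation: [-0.563, 0.325, -0.38, 0.658]
ft_force: [-6.1, -0.9, 3.8]
width: 0.0191
```

```bash
python3 look.py w11;python3 -c "
from h import *
s=robot.observe();print(s['ft_force'],s['moment'])"
```

```text
8.75 [0.4795 0.074  0.1296] w 0.01927254856497349
tool y vs -n [-2.2e-03  1.0e+00 -1.0e-04]
rg rel grasp in tool cm [9.14 0.19 1.04]
sg rel grasp in tool cm [-4.09  0.56  1.02]
[-6.68685723 -0.40060272  3.47160005] [-0.04315658  1.05281651 -0.14252162]
```

View pics/w11_w.png

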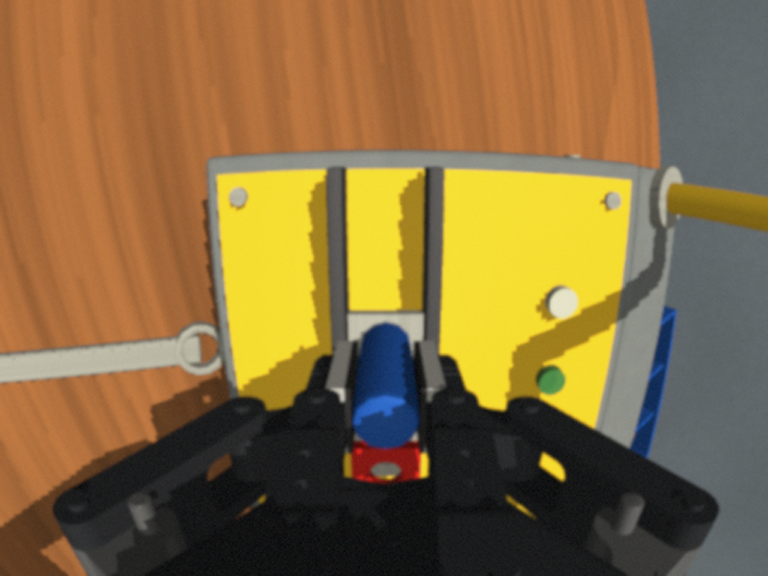

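View pics/w11_s.png

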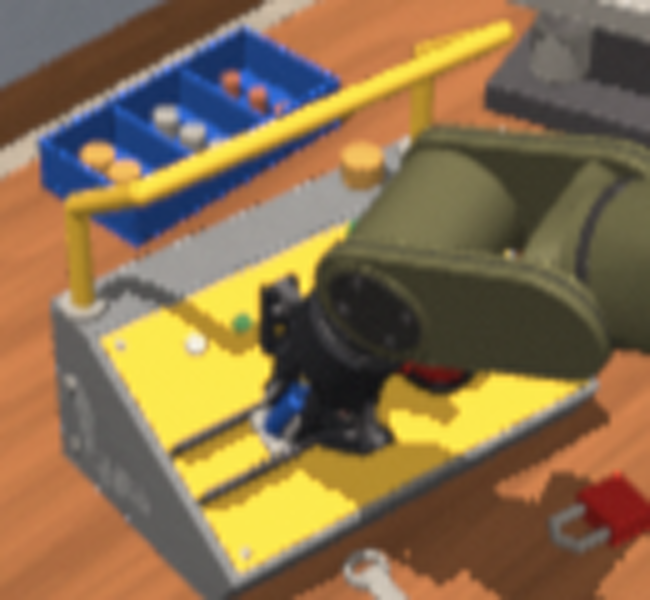

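```bash
python3 -c "
from h import *
i=cv2.imread('pics/w11.png');cv2.imwrite('pics/w11c.png',cv2.resize(i[270:330,210:310],None,fx=8,fy=8,interpolation=cv2.INTER_CUBIC))"
```

```text
(no output)
```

View pics/w11c.png

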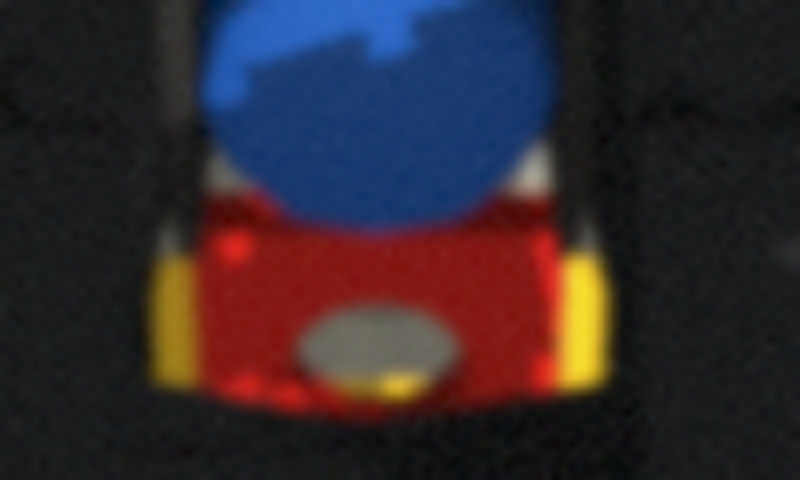

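Emit:
carry_out([
  [[0.3, 0, -0.1, 0, 0, 0, 1], [0.3, 0, -0.1, 0, 0, 0, 1], [0.3, 0, -0.1, 0, 0, 0, 0.5], [0.3, 0, -0.1, 0, 0, 0, 0.3], [0.3, -5, -0.1, 0, 0, 0, 0.3]],
])

```text
time: 9.38
ee_pos: [0.4519, 0.0753, 0.1672]
orientation: [-0.561, 0.329, -0.382, 0.656]
ft_force: [0.9, -0.5, 0.2]
width: 0.0598
```

Emit:
carry_out([
  [[0, -5, 0, 0, 0, 0, 0.3], [5, -8, 0, 0, 0, 0, 0.3], [9, -8, 0, 0, 0, 0, 0.3], [9, -8, 0, 0, 0, 0, 0.3]],
])

```text
time: 9.88
ee_pos: [0.4006, -0.0096, 0.2422]
orientation: [-0.562, 0.323, -0.379, 0.66]
ft_force: [0.2, -1.2, -0.5]
width: 0.0601
```

```bash
python3 look.py w12;python3 -c "
from h import *
s=robot.observe();print(s['ft_force'],s['moment'])
i=cv2.imread('pics/w12.png');cv2.imwrite('pics/w12c.png',cv2.resize(i[100:220,190:330],None,fx=5,fy=5,interpolation=cv2.INTER_CUBIC))"
```

```text
9.975 [ 0.4006 -0.0096  0.2422] w 0.05953950200876143
tool y vs -n [-0.0044  1.     -0.0043]
rg rel grasp in tool cm [-0.38 13.19  1.  ]
sg rel grasp in tool cm [-13.61  13.53   0.9 ]
[0.76919625 0.01456763 0.59796877] [0.02827929 0.23937535 0.03032164]
```

View pics/w12_w.png

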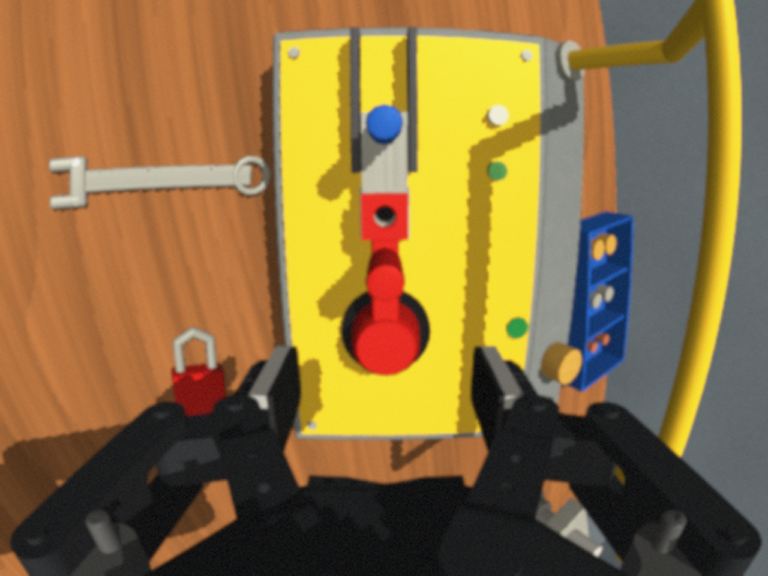

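View pics/w12c.png

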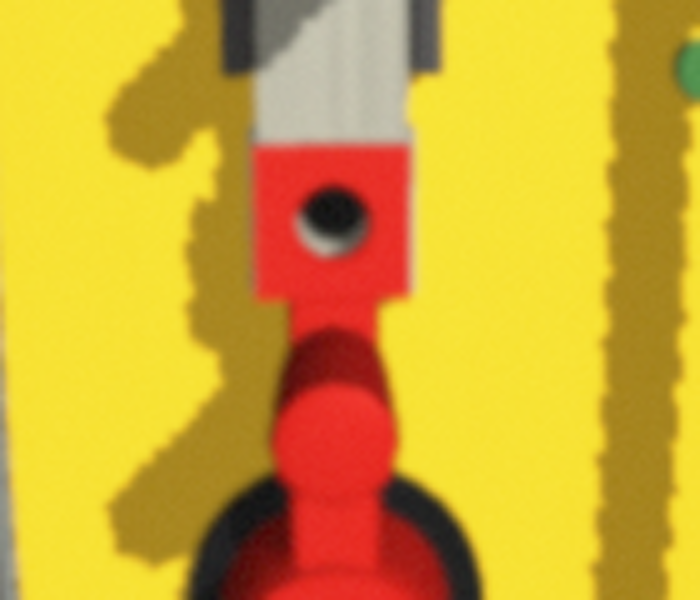

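Emit:
carry_out([
  [[3.2, 2.5, 0, 0, 0, 0, 0.3], [3.2, 5, 0, 0, 0, 0, 0.3], [3.2, 5, 0, 0, 0, 0, 0.3]],
])

```text
time: 10.35
ee_pos: [0.4197, -0.041, 0.1946]
orientation: [-0.564, 0.327, -0.381, 0.656]
ft_force: [0.0, 0.7, 0.5]
width: 0.0599
```

```bash
python3 look.py w13;python3 - <<'E'
from fit import *
i=cv2.imread('pics/w13.png');cv2.imwrite('pics/w13c.png',cv2.resize(i[60:160,190:320],None,fx=6,fy=6,interpolation=cv2.INTER_CUBIC))
c=robot.calibration("wrist");p,R=cur();F=R.as_matrix();t=np.load("t.npy");M=model(t)
ex,ey,n=axes(t[2]);C=np.array(c["cam_to_world"])[:3,3]
h=M["lughole"];print("cam rel hole ex,ey,n",[(C-h)@a for a in(ex,ey,n)])
E
```

```text
10.45 [ 0.4197 -0.041   0.1946] w 0.06013132473262196
tool y vs -n [0.0011 1.     0.0054]
rg rel grasp in tool cm [-3.12  7.88  1.42]
sg rel grasp in tool cm [-16.35   8.3    1.42]
cam rel hole ex,ey,n [np.float64(-0.009759773720021916), np.float64(0.006011203622334447), np.float64(0.23663543375841517)]
```

View pics/w13c.png

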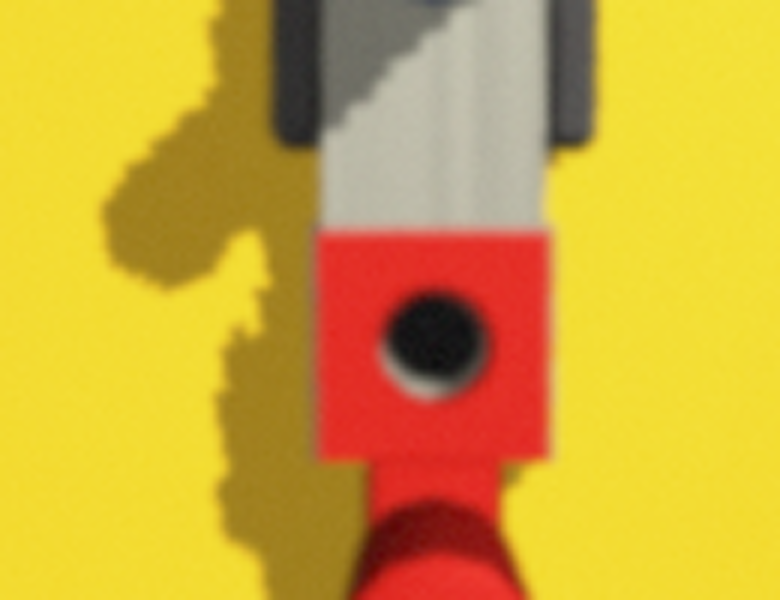

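View pics/w13_w.png

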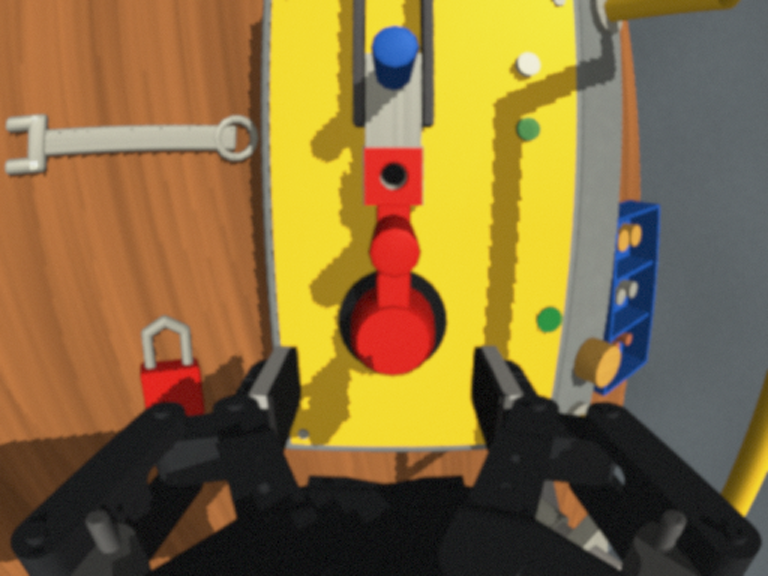

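View pics/w13_s.png

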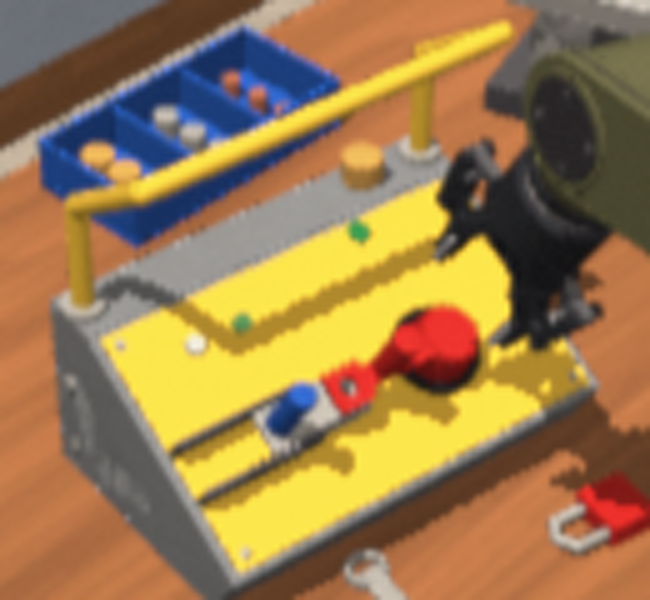

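```bash
python3 - <<'E'
from fit import *
cw=robot.calibration("wrist")
W=dict(bp=(396,46),rp=(395,251),hh=(393.5,175.5))
obs=[("wrist",cw,k,np.array(v)/1.5-.17) for k,v in W.items()]
for x in(.492,.498,.5028,.51):
  def r(q):
    m=model([x,-.0257,-.152,q[0],q[1],np.pi/2,q[2]]);return np.ravel([proj(n,m[k],c)[0]-uv for n,c,k,uv in obs])
  f=least_squares(r,[-.014,-.056,0.05],x_scale=[.01,.01,.01]);print(x,f.x.round(4),f.fun.round(2))
E
```

```text
0.492 [-0.0043 -0.0539  0.0514] [-0.26  0.    0.36  0.95 -0.12 -1.19]
0.498 [-0.0094 -0.0552  0.0502] [-0.26  0.    0.35  0.62 -0.11 -0.77]
0.5028 [-0.0135 -0.0563  0.0493] [-0.27  0.    0.35  0.36 -0.1  -0.44]
0.51 [-0.0195 -0.0578  0.0478] [-0.27  0.    0.34 -0.02 -0.08  0.03]
```

```bash
python3 -c "
from h import *
s=robot.observe();print(s['time'],s['ft_force'],np.abs(s['joint_vel']).max());print(robot.job_done())"
```

```text
10.45 [0.95472344 0.38571541 0.46553249] 0.020514698573537434
the job is handed in; nothing more can be done
None
```

I swung the handle to off and pushed the slide in by its blue peg. Then I let go, backed clear and handed the job in at 10.5 s of the 45 s. No verdict was reported.

- **Handle:** in the close-up, its tip lies parallel to the slide rails. Its hole matches the lug's to about 1 mm along the slope.
- **Slide:** it looks about 2 mm short of centre, inside the 5 mm limit. A fit to the last wrist picture gave 48–51 mm of travel against the 50 mm wanted. A thin bright crescent in the hole suggests 2–2.8 mm short. I left it there rather than nudge it again.
- **Disagreement:** the depth readings put the desk face about 5 mm farther out than the picture fits did. The two also disagreed by a few millimetres, up to about 10 mm, on where the handle peg sat in the pads. I steered by the held positions and the close-ups instead.
- **Other things:** the spanner, padlock and spacer look unmoved in the last pictures. The bushing, punch and shim were not checked again, but the gripper stayed over the desk throughout.
- **Robot:** at hand-in the gripper was about 50 mm above the tops of the pegs. The wrist force read about 1 N.

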